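Restart the sensor box with the propped panel

ROBOT

A 6-joint arm with a two-finger parallel gripper is mounted at the origin on the work surface. World frame = base frame: x ahead of the robot, y to its left, z up, the work surface at z = 0. Lengths are in m, angles in rad, forces in N, time in s.
With the tool pointing down it reaches from about 0.375 to 0.975 m from the base axis. Payload 3.8 kg.
Tool frame: the origin (TCP) lies midway between the tips of the shut fingers; the grasp point (between the pads) lies 19 mm behind it; z points along the fingers, y is the line along which they close (so a half turn about z gives the same grasp; the last joint's range is limited). The gripper opens to 85 mm and grips with 20 to 120 N. Pads are 22 mm wide; open, the fingers measure 114 mm over their backs; the gripper's body (76 mm by 85 mm) begins 54 mm behind the grasp point. The pads swing forward as they close: fully open they stand 13 mm farther back than shut.
Start: joints at [-1.355, 0.264, 1.604, -0, 1.274, -0.037], TCP at [0.169, -0.654, 0.231] pointing down, gripper open.
Joint ranges: [-2.63, 2.63], [-0.94, 2.18], [0.31, 2.57], [-1.31, 4.45], [0, 2.66], [-2.55, 2.55]. Speed limits (rad/s): [2.57, 2.57, 3.14, 3.14, 3.14, 3.14].

INTERFACE

Orientations are given as a rotation vector (axis times angle).
In Python, from workcell import * gives the robot as it stands. The module is installed in compiled form; this text tells all that it offers.
- The arm moves only by the tool apply_moves, never from a script. Its arguments are lists of equal length, an entry for each row: "fingers": the opening, from 0 (shut) to 1 (fully open); "travel": the shift along the tool's x, y, z normalised to -1 to 1, where 1 is 0.05 m, a list of three; "rotation": the turn, a rotation vector about the tool's x, y, z normalised to -1 to 1, where 1 is 6 degrees, a list of three. In form: {"fingers": [fingers, ...], "travel": [[dx, dy, dz], ...], "rotation": [[ax, ay, az], ...]}. A call has 1 to 12 rows; each row shifts and turns the commanded pose from where the row before left it, along the tool's axes as they then stand; what a row does not reach is not made up. A row lasts 1/10 s, in which the tool goes at most 50 mm and 8.59 degrees, less where a joint would pass 70% of its speed; a pose out of reach is approached as far as the arm can. A call with a number of a shift or a turn outside -1 to 1 is refused whole. A call with a gripper value outside its range is refused whole. The fingers move at their own pace and stop on an object; "newtons" is the grip in N (left out, the last holds). Time passes only in rows, so rows that do not move let the fingers close. It gives the time, the measured TCP pose, the force, the opening and the grip force at its end, in the units of the state.
- read_state(): the state, without advancing time (a new reading comes with each control period).
- read_camera(name): name is "scene" or "top" or "wrist"; returns a dict with "image" (384x512x3 uint8, red, green, blue), "fx", "fy", "cx", "cy" (pixels), "extrinsics" (4x4, takes a point from world to camera coordinates). Camera axes: x right, y down, z forward; pixel columns grow to the right and rows downward; lengths in m; the calibration is good to about 2 mm. A picture is of the moment at which its call begins. There is no depth.
- finish_job(): hands the job in; it is judged then, once.
Trained networks look in the newest picture that a camera, given by its name, has taken for a name from the list of things; names that differ only in an ending like _2 or _b are one class to them, and where a whole thing is asked for, a point or a joint stands for the part that bears it (a point fixed in the world has none). Each returns a list of dicts, best first, with "p" (0 to 1); they miss things now and then, are a little off and sometimes report something else, mostly with a low value. They report only what shows in the picture. A call takes as long as a camera call. They do not tell look-alikes from the thing itself.
- regions_of(camera, name): "mask" (384x512 bool, what is visible of it) and "bbox" ([left, top, width, height] in pixels, round what is visible of it).
- tip_of(camera, name): "location" ([column, row] in pixels: a listed point, or the origin of a listed thing).
The state is a dict: "time": time; "q": joint angles; "joint_vel": joint speeds; "joint_torque": joint torques, N m; "tool_pos": TCP position; "tcp_rot": TCP orientation; "wrist_force": force on the tool from outside, world axes, zero at the start; "torque": the same for the moment, N m; "width": opening from 0.0 (shut) to 1.0 (fully open); "grip_force": force on a finger pad.
Only numpy, scipy, OpenCV 4.12 (cv2) and the standard library are available. Lean on these libraries where they do the work, as an engineer would, in place of code of your own. Each camera call takes 0.05 s, during which the arm holds its last target. There are 200 camera calls.

TASK

Restart the blue sensor box whose dark panel is propped up on a slope: with the fingertips, gently press the second button from the plug block on the black switch bar all the way down and let it come back up, then press the button on that box all the way down in the same way, and withdraw. Press no other button, and do not grasp, lift or shift the boxes or anything else on the bench.

Things in the scene. Friction and masses are not known exactly. Their poses are not given: they have to be found in the camera images.
- bar: Black switch bar fixed on the bench, 64 x 240 mm, 34 mm high; origin at the centre of its underside, long side along its own y. A grey plug block (20 mm along y, 34 mm along x, top at 64 mm, with a 14 mm black stub on it) stands on its +y end. Four white buttons in a row at y = +66, +22, -22, -66 mm, their tops 52 mm above the bench. It may lie turned any way round.
- propped_box: Blue sensor box, loose, about 0.45 kg, 110 x 80 mm, 70 mm high; origin at the centre of its underside. The only one with its dark panel (80 x 76 mm) propped on a slope: low edge at the box top, 32 mm behind the button's centre, rising to +x to 136 mm above the bench at 50 mm from the box's centre. Button on top at x = -33 mm, y = 0, its top 88 mm above the bench.
- flat_box: Blue sensor box of the same size and button, its dark panel lying flat on the top; to be left alone. Origin at the centre of its underside.
- bare_box: Blue sensor box of the same size and button, with no panel; to be left alone. Origin at the centre of its underside.
- switch1 (a joint): White round push button, 26 mm across, its top 18 mm above the face it is mounted on, in a black round housing 42 mm across and 12 mm high; sprung, comes back up by itself; joint value 0 up, 0.006 m fully down; about 4 N holds it fully down. On the switch bar, next to the plug block.
- switch2 (a joint): White round push button, 26 mm across, its top 18 mm above the face it is mounted on, in a black round housing 42 mm across and 12 mm high; sprung, comes back up by itself; joint value 0 up, 0.006 m fully down; about 4 N holds it fully down. On the switch bar, second from the plug block: the one to press.
- switch2_top (a point): Centre of the top face of that button, on the switch bar; z axis up.
- switch3 (a joint): White round push button, 26 mm across, its top 18 mm above the face it is mounted on, in a black round housing 42 mm across and 12 mm high; sprung, comes back up by itself; joint value 0 up, 0.006 m fully down; about 4 N holds it fully down. On the switch bar, third from the plug block.
- switch4 (a joint): White round push button, 26 mm across, its top 18 mm above the face it is mounted on, in a black round housing 42 mm across and 12 mm high; sprung, comes back up by itself; joint value 0 up, 0.006 m fully down; about 4 N holds it fully down. On the switch bar, at the end away from the plug block.
- propped_box_button (a joint): White round push button, 26 mm across, its top 18 mm above the face it is mounted on, in a black round housing 42 mm across and 12 mm high; sprung, comes back up by itself; joint value 0 up, 0.006 m fully down; about 4 N holds it fully down. On top of the propped box, near its -x end.
- propped_box_button_top (a point): Centre of the top face of that button; z axis up.
- flat_box_button (a joint): White round push button, 26 mm across, its top 18 mm above the face it is mounted on, in a black round housing 42 mm across and 12 mm high; sprung, comes back up by itself; joint value 0 up, 0.006 m fully down; about 4 N holds it fully down. On top of the flat box, near its -x end.
- bare_box_button (a joint): White round push button, 26 mm across, its top 18 mm above the face it is mounted on, in a black round housing 42 mm across and 12 mm high; sprung, comes back up by itself; joint value 0 up, 0.006 m fully down; about 4 N holds it fully down. On top of the bare box, near its -x end.
- jar: Amber jar with white cap, 48 mm across, 85 mm high; loose bystander.
- power_bank: White power bank lying flat, 70 x 140 x 22 mm; loose bystander.
- tape: Roll of tape (cardboard ring) lying flat, 80 mm across, 22 mm high; loose bystander.
- screwdriver: Screwdriver lying flat; loose bystander.
- mouse: Computer mouse, black, 100 x 60 x 26 mm; loose bystander.
- beaker: Glass beaker, 66 mm across, 85 mm high; loose bystander.
- board: Small circuit board on an orange base, 75 x 55 mm, about 26 mm high; loose bystander.
Not all that is in view belongs to the job. What is shaped like the propped_box but green or red is not meant. What is shaped like the bar but purple is not meant.

How it is judged:
By the outcome, as a careful person would: the job done as asked, in the order asked, and still so for the second after the job is handed in, with the robot touching nothing.
It also fails if it takes over 48 s, if anything falls off the work surface, if the arm or the gripper's body presses on something with over 40 N, if the wrist force passes 120 N, or if a joint passes its speed limit or range.

## Working session

There is one attempt and no reset: what is moved stays moved. The work goes in short steps, Python scripts to look and compute and a tool call to move; the robot and the scene stay as the last step left them, time stands still between calls to the robot, and variables do not carry over. Pictures are saved under pics/ and viewed, at most 10 in all, crops included, and the job is handed in when it is done.

Besides the shell and the picture viewer there is one more tool, called as name(argument=value, ...), one argument or row to a line, values as JSON. apply_moves: Moves the arm, as the interface text tells. Scaled input: -1 to 1 covers 0.05 m each way for a shift and 6 degrees each way for a turn. Its arguments: {"type":"object","properties":{"fingers":{"type":"array","items":{"type":"number"}},"travel":{"type":"array","items":{"type":"array","items":{"type":"number"}}},"rotation":{"type":"array","items":{"type":"array","items":{"type":"number"}}},"newtons":{"type":"number"}},"required":["fingers","travel","rotation"]}

```bash
mkdir -p pics
cat > h.py <<'E'
from workcell import *
import numpy as np, cv2
from scipy.spatial.transform import Rotation as R
def ray(c,px):
    E=c["extrinsics"];d=np.array([(px[0]-c["cx"])/c["fx"],(px[1]-c["cy"])/c["fy"],1.])
    Rm=E[:3,:3];return -Rm.T@E[:3,3],Rm.T@d
def at_z(c,px,z):
    o,d=ray(c,px);return o+d*(z-o[2])/d[2]
def proj(c,p):
    E=c["extrinsics"];q=E[:3,:3]@np.array(p)+E[:3,3];return np.array([c["fx"]*q[0]/q[2]+c["cx"],c["fy"]*q[1]/q[2]+c["cy"]])
E
python3 - <<'E'
from h import *
ims=[]
for n in ("scene","top"):
    c=read_camera(n);cv2.imwrite(f"pics/{n}0.png",cv2.resize(c["image"][:,:,::-1],(800,600),interpolation=cv2.INTER_CUBIC))
    print(n,c["extrinsics"].round(3).tolist(),c["fx"],c["cx"],c["cy"])
    for k,z in (("switch2_top",.052),("propped_box_button_top",.088),("bar",0),("propped_box",0),("flat_box",0),("bare_box",0)):
        for d in tip_of(n,k)[:4]: print(n,k,round(d["p"],2),np.round(d["location"],1),at_z(c,d["location"],z).round(3))
s=read_state();print(s)
E
```

```text
scene [[0.619, 0.786, -0.004, -0.3], [0.423, -0.337, -0.842, -0.155], [-0.662, 0.519, -0.54, 1.648], [0.0, 0.0, 0.0, 1.0]] 367.1191770276229 255.68377564113777 187.97372867953982
scene switch2_top 0.57 [128.4 182.1] [ 0.153 -0.333  0.052]
scene propped_box_button_top 0.57 [305.3 150.1] [0.422 0.304 0.088]
scene propped_box_button_top 0.39 [221.9 171.2] [ 0.354 -0.053  0.088]
scene bar 0.62 [133.4 195.7] [ 0.17  -0.331  0.   ]
scene bar 0.56 [205.7 243.7] [ 0.566 -0.261  0.   ]
scene propped_box 0.73 [216.7 191.1] [ 0.337 -0.071  0.   ]
scene propped_box 0.66 [313.1 175.3] [0.482 0.298 0.   ]
scene propped_box 0.59 [292.6 153.9] [0.293 0.361 0.   ]
scene propped_box 0.29 [307.5 154.9] [0.341 0.406 0.   ]
scene flat_box 0.59 [324.6 206. ] [0.657 0.176 0.   ]
scene bare_box 0.94 [266.4 196.8] [0.484 0.051 0.   ]
top [[-0.011, -0.999, -0.033, 0.035], [-0.989, 0.016, -0.144, 0.503], [0.144, 0.031, -0.989, 1.145], [0.0, 0.0, 0.0, 1.0]] 405.8004501888862 251.69859961124408 191.25659961599573
top switch2_top 0.45 [354.9 171.1] [ 0.555 -0.269  0.052]
top propped_box_button_top 0.6 [157.7 207.
[... 500 characters left out ...]
4 126.3] [ 0.71 -0.03  0.  ]
{'time': 0.7, 'q': array([-1.35489394e+00,  2.63841241e-01,  1.60398905e+00,  2.13371546e-05,
        1.27368426e+00, -3.69102879e-02]), 'joint_vel': array([-0.00105793,  0.00057158,  0.00012478,  0.00101475,  0.00096398,
       -0.00166694]), 'joint_torque': array([ 7.97174052e-04, -5.14843297e+01, -3.67611015e+01, -3.93138032e-05,
        6.97760806e-04, -1.54241735e-05]), 'tool_pos': array([ 0.16883648, -0.65355123,  0.23132528]), 'tcp_rot': array([3.11645286e+00, 3.96041189e-01, 4.28849697e-05]), 'wrist_force': array([ 0.03556456, -0.50883496,  0.07138821]), 'torque': array([0.02196162, 0.01930183, 0.02148711]), 'grip_force': 0.0, 'width': 1.0032246770774786}
```

View pics/scene0.png

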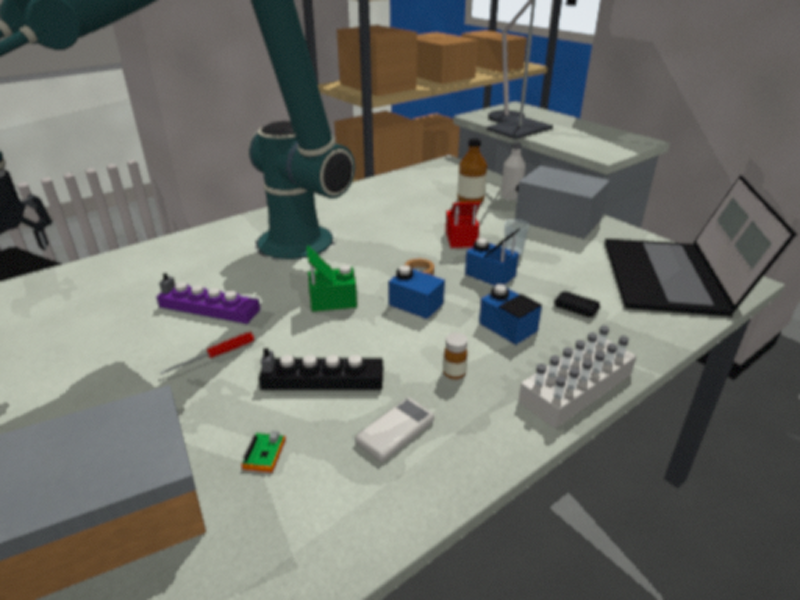

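View pics/top0.png

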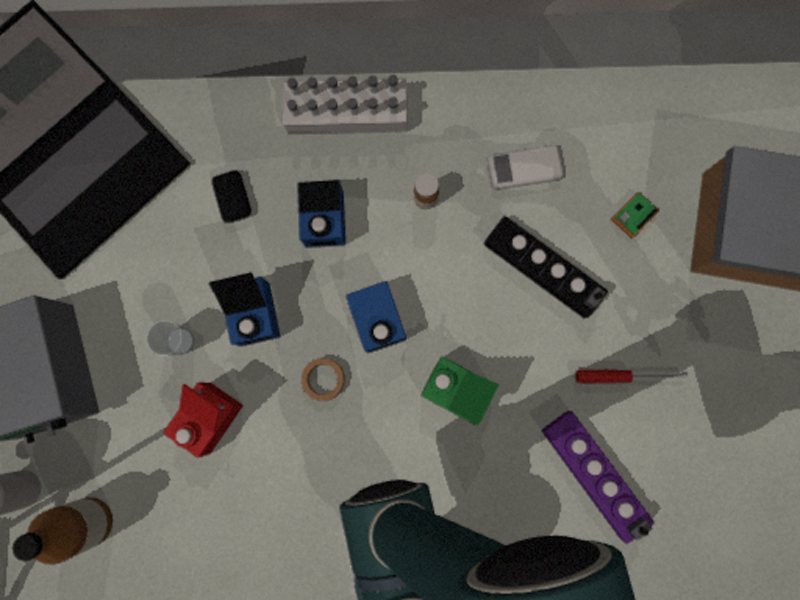

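Scene view (800x600 px): the black bar is at (320,372), with its plug at (267,362). The three blue boxes are at (416,290) with no panel, (510,312) with a flat panel, and (492,260) with a raised panel. The green and red ones and the purple bar are decoys.
Top view: the bar's plug is at the lower right (597,295), with buttons at (578,285), (558,271), (538,257) and (519,242), so the second from the plug is (558,271). The propped box is (247,320), with its button at (247,327). The flat box is (320,215) and the bare box is (378,318). I'll confirm with a crop and measure accurately.

Run:
```python
from h import *
cs={n:read_camera(n) for n in("top","scene")}
def blob(c,px,r):
    g=c["image"].min(2).astype(int);x,y=np.round(px).astype(int)
    w=np.zeros(g.shape,np.uint8);cv2.circle(w,(int(x),int(y)),r,1,-1)
    th=(g[w>0].max()+np.median(g[w>0]))/2
    m=((g>th)&(w>0)).astype(np.uint8);n,l,st,ce=cv2.connectedComponentsWithStats(m)
    i=1+st[1:,4].argmax();return ce[i],st[i,4]
T={"s":[(578,285),(558,271),(538,257),(519,242)],"p":[(247,327)]}
S={"s":[(288,361),(310,363),(332,362),(355,362)],"p":[(483,244)]}
for k,z in(("s",.052),("p",.088)):
    for a,b in zip(T[k],S[k]):
        r=[]
        for c,q,rad in((cs["top"],a,6),(cs["scene"],b,5)):
            ce,n=blob(c,np.array(q)*.64,rad);r.append((ce.round(1),n,at_z(c,ce,z)[:3].round(4)))
        print(k,r)
for k in("switch2_top","propped_box_button_top"):
    for n in cs: print(k,n,[(round(d["p"],2),np.round(d["location"],1)) for d in tip_of(n,k)[:5]])
t=cs["top"]["image"][:,:,::-1];s=cs["scene"]["image"][:,:,::-1]
f=lambda im,x,y,w=100,h=75:cv2.resize(im[y:y+h,x:x+w],(400,300),interpolation=cv2.INTER_CUBIC)
cv2.imwrite("pics/crop.png",np.vstack([np.hstack([f(t,300,130),f(t,120,165)]),np.hstack([f(s,155,200),f(s,275,130)])]))
```

```text
s [(array([369.6, 182.1]), np.int32(45), array([ 0.5227, -0.3089,  0.052 ])), (array([183.2, 228.7]), np.int32(30), array([ 0.5182, -0.3068,  0.052 ]))]
s [(array([356.8, 173. ]), np.int32(47), array([ 0.5497, -0.2742,  0.052 ])), (array([197.8, 229.3]), np.int32(29), array([ 0.5486, -0.2738,  0.052 ]))]
s [(array([344.3, 163.8]), np.int32(46), array([ 0.5773, -0.2396,  0.052 ])), (array([212. , 229.3]), np.int32(27), array([ 0.5753, -0.2398,  0.052 ]))]
s [(array([331.6, 154.6]), np.int32(48), array([ 0.6049, -0.2045,  0.052 ])), (array([226.9, 229.3]), np.int32(28), array([ 0.6033, -0.2045,  0.052 ]))]
p [(array([156.9, 208.6]), np.int32(49), array([0.4517, 0.292 , 0.088 ])), (array([309.3, 153.3]), np.int32(27), array([0.4521, 0.2968, 0.088 ]))]
switch2_top top [(0.74, array([205.3, 139.5])), (0.57, array([389.8, 309.5]))]
switch2_top scene [(0.44, array([127.7, 185.9])), (0.38, array([201. , 229.3]))]
propped_box_button_top top [(0.42, array([159.3, 212. ])), (0.39, array([283.1, 244.2]))]
propped_box_button_top scene [(0.73, array([325.2, 206.5])), (0.57, array([219.1, 169.9])), (0.36, array([305. , 154.2]))]
```

View pics/crop.png

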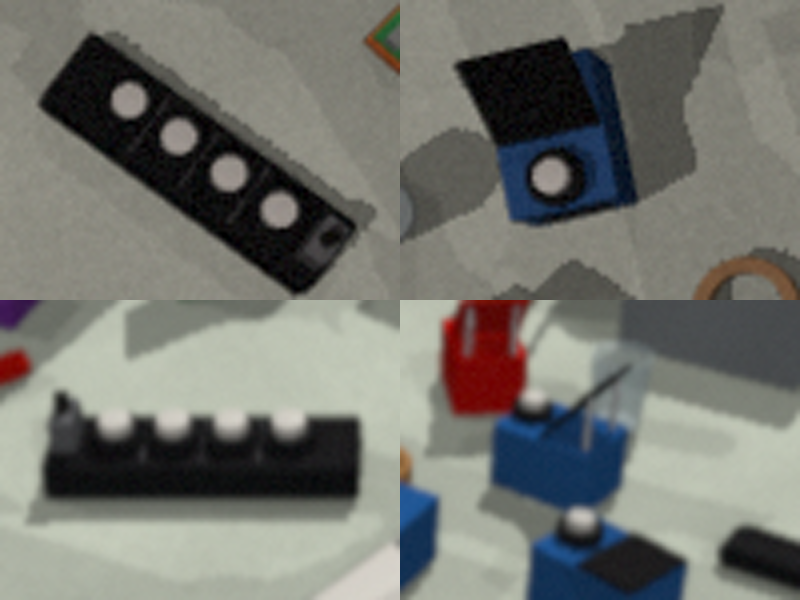

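The crops confirm both targets. The four buttons are 44 mm apart, and the target is second from the plug at about (0.549,-0.274). The box with the sloping panel has its button at about (0.452,0.292). Next I shut the fingers and move above switch 2.

apply_moves(
  fingers=[0,0,0,0,0,0,0,0,0,0,0,0],
  newtons=20,
  travel=[
    [0.4,-0.25,0],
    [0.77,-0.45,0],
    [0.77,-0.45,0],
    [0.77,-0.45,0],
    [0.77,-0.45,0],
    [0.77,-0.45,0],
    [0.77,-0.45,0],
    [0.77,-0.45,0],
    [0.77,-0.45,0],
    [0.77,-0.45,0],
    [0.77,-0.45,0],
    [0.77,-0.45,0],
  ],
  rotation=[
    [0,0,0],
    [0,0,0],
    [0,0,0],
    [0,0,0],
    [0,0,0],
    [0,0,0],
    [0,0,0],
    [0,0,0],
    [0,0,0],
    [0,0,0],
    [0,0,0],
    [0,0,0],
  ],
)

```text
time: 2.2
tool_pos: [0.5343, -0.2883, 0.2315]
tcp_rot: [-3.116, -0.397, -0.001]
wrist_force: [0.2, -1.0, -0.8]
width: 0.001
grip_force: 0.0
```

apply_moves(
  fingers=[0,0,0,0,0],
  travel=[
    [0.36,-0.2,0.2],
    [0,0,0.6],
    [0,0,0.7],
    [0,0,0.6],
    [0,0,0],
  ],
  rotation=[
    [0,0,0],
    [0,0,0],
    [0,0,0],
    [0,0,0],
    [0,0,0],
  ],
)

```text
time: 2.7
tool_pos: [0.5444, -0.2734, 0.1209]
tcp_rot: [-3.11, -0.397, 0.013]
wrist_force: [-0.8, 1.7, 0.1]
width: -0.002
grip_force: 0.0
```

```bash
cat > chk.py <<'E'
from h import *
import sys
name,z,x,y=sys.argv[1],float(sys.argv[2]),float(sys.argv[3]),float(sys.argv[4])
c=read_camera("wrist");s=read_state();im=c["image"][:,:,::-1].copy()
print(s["time"],s["tool_pos"].round(4),s["wrist_force"].round(2))
g=c["image"].min(2);n,l,st,ce=cv2.connectedComponentsWithStats((g>120).astype(np.uint8))
for i in range(1,n):
    if 150<st[i,4]<20000: print(st[i].tolist(),ce[i].round(1),at_z(c,ce[i],z).round(4))
for p,col in(((x,y,z),(0,0,255)),(s["tool_pos"],(0,255,0)),((s["tool_pos"][0],s["tool_pos"][1],z),(255,0,0))):
    q=proj(c,p);print(q.round(1));cv2.drawMarker(im,tuple(int(v) for v in np.clip(q,-999,999)),col,0,12,1)
cv2.imwrite(f"pics/{name}.png",im)
E
python3 chk.py w1 .052 .549 -.274
```

```text
2.75 [ 0.5462 -0.2747  0.1238] [ 0.26 -0.15  1.21]
[170, 85, 35, 36, 968] [186.7 102.4] [ 0.6022 -0.2027  0.052 ]
[437, 95, 22, 22, 267] [447.4 105.5] [ 0.6489 -0.3922  0.052 ]
[208, 134, 33, 33, 840] [223.8 149.5] [ 0.5748 -0.2375  0.052 ]
[243, 177, 31, 32, 775] [257.7 192.3] [ 0.5477 -0.2721  0.052 ]
[275, 217, 29, 31, 601] [290.5 231. ] [ 0.5214 -0.3079  0.052 ]
[154, 292, 22, 24, 238] [164.5 303.3] [ 0.4217 -0.2154  0.052 ]
[336, 292, 23, 24, 242] [346.8 303.4] [ 0.465  -0.3787  0.052 ]
[260.4 191.3]
[261.3 231.7]
[260.3 194.7]
```

View pics/w1.png

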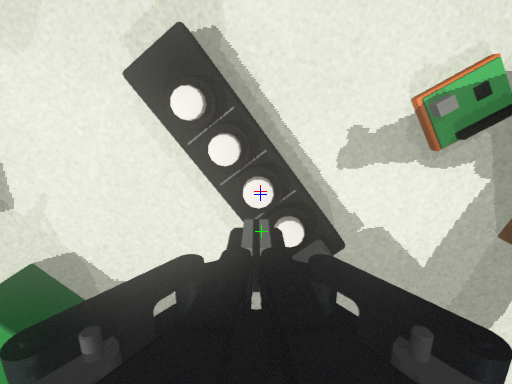

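Wrist view: the plug is at (315,250) and the second button at (258,192). That measures (0.548,-0.273), and the TCP's vertical projection (260,195) lies on it. Now going down.

apply_moves(
  fingers=[0,0,0,0,0,0],
  travel=[
    [0.04,0,0.4],
    [0,0,0.4],
    [0,0,0.3],
    [0,0,0.15],
    [0,0,0],
    [0,0,0],
  ],
  rotation=[
    [0,0,0],
    [0,0,0],
    [0,0,0],
    [0,0,0],
    [0,0,0],
    [0,0,0],
  ],
)

```text
time: 3.35
tool_pos: [0.5507, -0.2765, 0.0648]
tcp_rot: [3.116, 0.396, 0.002]
wrist_force: [0.8, -0.0, -0.1]
width: -0.003
grip_force: 0.0
```

apply_moves(
  fingers=[0,0,0,0,0,0,0],
  travel=[
    [-0.03,-0.06,0.06],
    [0,0,0.06],
    [0,0,0.06],
    [0,0,0.04],
    [0,0,0.04],
    [0,0,0.04],
    [0,0,0],
  ],
  rotation=[
    [0,0,0],
    [0,0,0],
    [0,0,0],
    [0,0,0],
    [0,0,0],
    [0,0,0],
    [0,0,0],
  ],
)

```text
time: 4.05
tool_pos: [0.5481, -0.2738, 0.05]
tcp_rot: [3.117, 0.396, 0.0]
wrist_force: [-3.7, 1.4, 9.5]
width: 0.001
grip_force: 4.4
```

apply_moves(
  fingers=[0,0],
  travel=[
    [0,0,0.02],
    [0,0,0],
  ],
  rotation=[
    [0,0,0],
    [0,0,0],
  ],
)

```text
time: 4.25
tool_pos: [0.5482, -0.2738, 0.0499]
tcp_rot: [3.116, 0.396, 0.0]
wrist_force: [-4.1, 2.3, 13.0]
width: 0.002
grip_force: 6.8
```

Run:
```python
from h import *
c=read_camera("scene");w=read_camera("wrist")
a=cv2.resize(c["image"][195:255,155:235,::-1],(400,300),interpolation=cv2.INTER_CUBIC)
b=cv2.resize(w["image"][140:260,180:340,::-1],(400,300),interpolation=cv2.INTER_CUBIC)
cv2.imwrite("pics/press1.png",np.hstack([a,b]));s=read_state();print(s["tool_pos"].round(4),s["wrist_force"].round(2),s["grip_force"])
```

```text
[ 0.5481 -0.2738  0.0499] [-4.84  3.09 12.71] 6.705073970952071
```

View pics/press1.png

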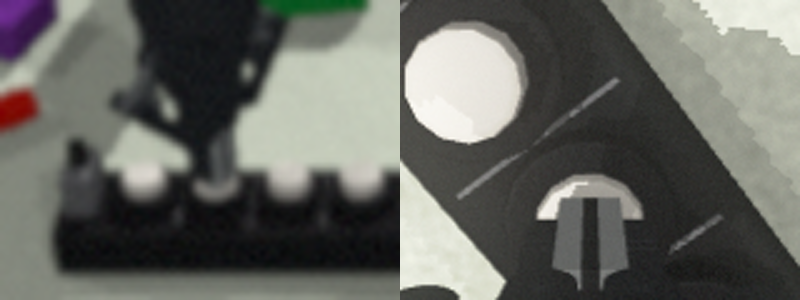

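The left half shows the second button sunk into its housing. The force rises to 13 N while the TCP stays at 0.0499, so it is on the hard stop. Next I release and lift.

apply_moves(
  fingers=[0,0,0,0,0,0,0,0,0],
  travel=[
    [0,0,-0.1],
    [0,0,-0.1],
    [0,0,-0.15],
    [0,0,-0.3],
    [0,0,-0.6],
    [0,0,-0.7],
    [0,0,-0.7],
    [0,0,-0.4],
    [0,0,0],
  ],
  rotation=[
    [0,0,0],
    [0,0,0],
    [0,0,0],
    [0,0,0],
    [0,0,0],
    [0,0,0],
    [0,0,0],
    [0,0,0],
    [0,0,0],
  ],
)

```text
time: 5.25
tool_pos: [0.5505, -0.2751, 0.2059]
tcp_rot: [3.111, 0.395, 0.011]
wrist_force: [-0.6, -0.2, -0.4]
width: -0.001
grip_force: 0.0
```

apply_moves(
  fingers=[0,0,0,0,0,0,0,0,0,0,0,0],
  travel=[
    [0.04,-0.4,0],
    [0.08,-0.9,0],
    [0.08,-0.9,0],
    [0.08,-0.9,0],
    [0.08,-0.9,0],
    [0.08,-0.9,0],
    [0.08,-0.9,0],
    [0.08,-0.9,0],
    [0.08,-0.9,0],
    [0.08,-0.9,0],
    [0.08,-0.9,0],
    [0.08,-0.9,0],
  ],
  rotation=[
    [0,0,0],
    [0,0,0],
    [0,0,0],
    [0,0,0],
    [0,0,0],
    [0,0,0],
    [0,0,0],
    [0,0,0],
    [0,0,0],
    [0,0,0],
    [0,0,0],
    [0,0,0],
  ],
)

```text
time: 6.45
tool_pos: [0.4609, 0.2381, 0.1984]
tcp_rot: [3.116, 0.396, -0.005]
wrist_force: [0.7, 0.1, 0.7]
width: 0.003
grip_force: 0.0
```

apply_moves(
  fingers=[0,0,0,0,0],
  travel=[
    [0.05,-0.6,0],
    [0.05,-0.4,0],
    [0,0,0.5],
    [0,0,0.4],
    [0,0,0],
  ],
  rotation=[
    [0,0,0],
    [0,0,0],
    [0,0,0],
    [0,0,0],
    [0,0,0],
  ],
)

```text
time: 6.95
tool_pos: [0.4514, 0.2848, 0.1502]
tcp_rot: [3.113, 0.397, -0.015]
wrist_force: [-1.2, -0.2, -0.7]
width: 0.003
grip_force: 0.0
```

```bash
python3 chk.py w2 .088 .452 .292
python3 - <<'E'
from h import *
c=read_camera("top")
for p in((.5497,-.2742),):
    x,y=proj(c,(*p,.052)).astype(int);print(c["image"][y-3:y+4,x-3:x+4].min(2).mean())
E
```

```text
7.0 [0.4528 0.2852 0.1521] [-0.27 -0.18 -0.08]
[481, 0, 31, 10, 237] [496.2   3.7] [0.6223 0.1658 0.088 ]
[231, 182, 33, 33, 825] [247.1 198.4] [0.4494 0.2929 0.088 ]
[490, 263, 22, 30, 499] [502.4 277.2] [0.4352 0.06   0.088 ]
[251, 292, 10, 18, 160] [255.6 300.6] [0.3583 0.2623 0.088 ]
[249.  195.7]
[258.4 230.8]
[257.5 196.8]
140.48979591836735
```

View pics/w2.png

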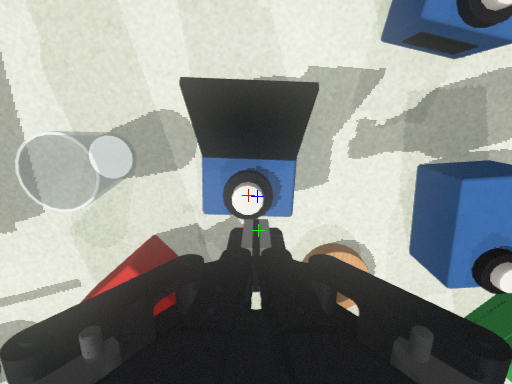

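Wrist view: the box with the propped panel (panel spanning (180-318, 78-158)) has its button at (247,197), which gives about (0.450,0.2925). The TCP is about 7 mm short in y, so I correct that and go down.

apply_moves(
  fingers=[0,0,0,0,0,0],
  travel=[
    [-0.02,-0.16,0.1],
    [0,0,0.4],
    [0,0,0.35],
    [0,0,0.15],
    [0,0,0],
    [0,0,0],
  ],
  rotation=[
    [0,0,0],
    [0,0,0],
    [0,0,0],
    [0,0,0],
    [0,0,0],
    [0,0,0],
  ],
)

```text
time: 7.65
tool_pos: [0.4535, 0.2941, 0.1062]
tcp_rot: [-3.116, -0.396, -0.002]
wrist_force: [0.4, -0.8, -0.3]
width: 0.003
grip_force: 0.0
```

apply_moves(
  fingers=[0,0,0,0,0,0],
  travel=[
    [-0.06,0,0.1],
    [0,0,0.08],
    [0,0,0.05],
    [0,0,0.04],
    [0,0,0.03],
    [0,0,0],
  ],
  rotation=[
    [0,0,0],
    [0,0,0],
    [0,0,0],
    [0,0,0],
    [0,0,0],
    [0,0,0],
  ],
)

```text
time: 8.25
tool_pos: [0.45, 0.2928, 0.0902]
tcp_rot: [3.116, 0.396, -0.001]
wrist_force: [-0.9, -0.6, 1.8]
width: -0.003
grip_force: 0.9
```

apply_moves(
  fingers=[0,0,0,0,0],
  travel=[
    [0,0,0.03],
    [0,0,0.03],
    [0,0,0.02],
    [0,0,0.02],
    [0,0,0],
  ],
  rotation=[
    [0,0,0],
    [0,0,0],
    [0,0,0],
    [0,0,0],
    [0,0,0],
  ],
)

```text
time: 8.75
tool_pos: [0.4501, 0.2929, 0.086]
tcp_rot: [3.116, 0.396, -0.0]
wrist_force: [-3.2, -1.8, 7.1]
width: 0.002
grip_force: 3.6
```

apply_moves(
  fingers=[0,0,0],
  travel=[
    [0,0,0.02],
    [0,0,0],
    [0,0,0],
  ],
  rotation=[
    [0,0,0],
    [0,0,0],
    [0,0,0],
  ],
)

```text
time: 9.05
tool_pos: [0.4502, 0.293, 0.0859]
tcp_rot: [-3.117, -0.396, -0.0]
wrist_force: [-5.2, -3.6, 12.8]
width: -0.001
grip_force: 6.2
```

The TCP holds at the stop (0.0859) while the force rises to 12.8 N, so the button is fully down. Releasing and withdrawing.

apply_moves(
  fingers=[0,0,0,0,0,0,0,0,0],
  travel=[
    [0,0,-0.06],
    [0,0,-0.08],
    [0,0,-0.12],
    [0,0,-0.3],
    [0,0,-0.6],
    [0,0,-0.7],
    [0,0,-0.7],
    [0,0,-0.4],
    [0,0,0],
  ],
  rotation=[
    [0,0,0],
    [0,0,0],
    [0,0,0],
    [0,0,0],
    [0,0,0],
    [0,0,0],
    [0,0,0],
    [0,0,0],
    [0,0,0],
  ],
)

```text
time: 9.95
tool_pos: [0.4526, 0.2944, 0.2376]
tcp_rot: [-3.113, -0.396, -0.013]
wrist_force: [0.5, -0.6, -0.0]
width: 0.001
grip_force: 0.0
```

apply_moves(
  fingers=[0,0,0,0,0,0,0,0],
  travel=[
    [0,0.4,0],
    [0,0.8,0],
    [0,0.8,0],
    [0,0.8,0],
    [0,0.8,0],
    [0,0.4,0],
    [0,0,0],
    [0,0,0],
  ],
  rotation=[
    [0,0,0],
    [0,0,0],
    [0,0,0],
    [0,0,0],
    [0,0,0],
    [0,0,0],
    [0,0,0],
    [0,0,0],
  ],
)

```text
time: 10.75
tool_pos: [0.4996, 0.0992, 0.2315]
tcp_rot: [-3.116, -0.394, 0.002]
wrist_force: [0.0, 0.4, -0.8]
width: 0.001
grip_force: 0.0
```

Run:
```python
from h import *
c=read_camera("scene");t=read_camera("top")
old=cv2.imread("pics/scene0.png")
f=lambda im:cv2.resize(im[130:205,275:375,::-1],(400,300),interpolation=cv2.INTER_CUBIC)
o=cv2.resize(old[203:320,430:586],(400,300))
b=cv2.resize(c["image"][195:255,155:235,::-1],(400,300),interpolation=cv2.INTER_CUBIC)
u=cv2.resize(t["image"][165:240,120:220,::-1],(400,300),interpolation=cv2.INTER_CUBIC)
cv2.imwrite("pics/end.png",np.vstack([np.hstack([o,f(c["image"])]),np.hstack([b,u])]));print(read_state()["tool_pos"],read_state()["time"])
```

```text
[0.49952262 0.10006488 0.23173627] 10.85
```

View pics/end.png

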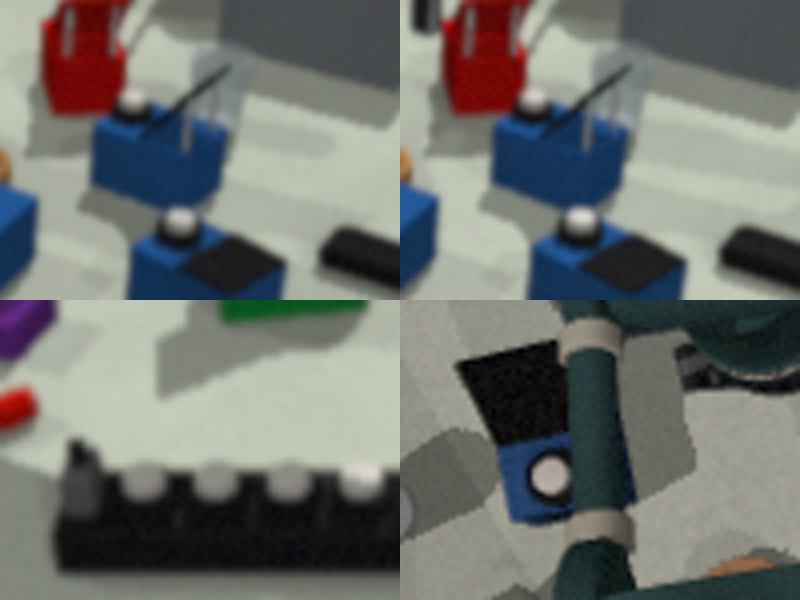

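The before and after views match: the propped box has not shifted, its button at (535,100) is back up, all the bar buttons are level, and the arm is clear. Handing in.

```bash
python3 -c "
from workcell import *
print(finish_job())"
```

```text
the job is handed in; nothing more can be done
None
```

I pressed the second button from the plug on the black bar fully down and released it, then did the same with the propped blue box's button. The arm is withdrawn, the box has not visibly shifted, and the job was handed in at about 11 s of the 48 s allowed.

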